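# Turn the batch marker to green

### The arm

A 7-joint arm with a two-finger parallel gripper is mounted at the origin on a cart in front of the work surface, level with it; the furniture and walls round the work are solid. World frame = base frame: x ahead of the robot, y to its left, z up, the work surface at z = 0. Lengths are in m, angles in rad, forces in N, time in s.
With the tool pointing down it reaches from about 0.4 to 0.85 m from the base axis. Payload 4.5 kg.
Tool frame: the origin (TCP) lies between the finger pads; the fingertips stand 17 mm ahead of it and the grasp point (between the pads) lies 2 mm behind it; z points along the fingers, x is the direction in which the jaws open and shut, and the axes are right-handed (so a half turn about z gives the same grasp; the last joint's range is limited). The gripper opens to 88 mm and grips with 3 to 60 N. Pads are 18 mm wide; open, the fingers measure 123 mm over their backs; the gripper's body (75 mm by 187 mm) begins 45 mm behind the grasp point.
Start: joints at [-1.201, 0.689, -0.195, 1.565, 0.157, 0.902, -0.215], TCP at [0.206, 0.59, 0.256] pointing down, gripper open.
Joint ranges: [-3.01, 3.01], [-0.46, 2.08], [-1.47, 1.51], [0.13, 2.56], [-1, 4.14], [0.04, 2.09], [-2.66, 2.66]. Speed limits (rad/s): [2.57, 2.57, 3.14, 3.14, 3.14, 3.14, 3.14].

### API

Orientations are given as [roll, pitch, yaw] about the fixed x, y, z axes, in that order (R = Rz(yaw) Ry(pitch) Rx(roll)).
In Python, from plant import telemetry, grab_frame, get_calibration, job gives the robot as it stands.
- The arm moves only by the tool step_arm, never from a script. Its argument "increments" is a list of rows, each a list of 7 numbers: the shift along the tool's x, y, z each as a share of 400 mm, from -1 to 1, then the turn, a rotation vector about the tool's x, y, z each as a share of 180 degrees, from -1 to 1, then the opening, from -1 (shut) to 1 (fully open). In form: [[tx, ty, tz, ax, ay, az, gripper], ...]. A call has 1 to 20 rows; each row is the pose to reach, as a shift and turn from the pose commanded when the call began, along the tool's axes at that moment, turning the shorter way round; what a row does not reach only later rows make up. A row lasts 1/8 s, in which the tool goes at most 62.5 mm and 10.7 degrees, less where a joint would pass 70% of its speed; a pose out of reach is approached as far as the arm can. A call with a number of a shift or a turn outside -1 to 1 is refused whole. A call with a gripper value outside its range is refused whole. The fingers move at their own pace and stop on an object; "newtons" is the grip in N (left out, the last holds). Time passes only in rows, so rows that repeat a pose let the fingers close. It gives the time, the measured TCP pose, the force and the opening at its end, in the units of the state.
- telemetry.get_state(): the state, without advancing time (a new reading comes with each control period).
- grab_frame(name): name is "side" or "top"; returns (picture, depth): 420x560x3 uint8, red, green, blue; 420x560 float32, m along the optical axis (not along the pixel's ray), 0 where there is no reading.
- get_calibration(name): a dict with "fx", "fy", "cx", "cy" (pixels), "k1" (the pictures are not rectified: a ray, as slopes to the right and down, at radius r is drawn at 1 + k1 r^2 times it, then the intrinsics apply), "position" and "rotation" of the camera in the world. Camera axes: x right, y up, looking along -z (the intrinsics and any distortion apply to the point x, -y, -z); pixel columns grow to the right and rows downward; lengths in m; the calibration is good to about 2 mm. A picture is of the moment at which its call begins. get_calibration takes no time and is no camera call.
- job.hand_in(): hands the job in, once; it reports no verdict.
The state is a dict: "time_s": time; "joints": joint angles; "joint_velocities": joint speeds; "joint_torque": joint torques, N m; "ee_pos": TCP position; "tool_rot": TCP orientation; "wrist_force": force on the tool from outside, world axes, zero at the start; "ft_torque": the same for the moment, N m; "width": opening from 0.0 (shut) to 1.0 (fully open).
Only numpy, scipy, OpenCV 4.12 (cv2) and the standard library are available. Lean on these libraries where they do the work, as an engineer would, in place of code of your own. Each camera call takes 0.05 s, during which the arm holds its last target.

### The job

The batch in the tray with the tied cheroot bundles has been checked: turn over the batch marker that stands in front of that tray, swinging its paddle right over the pivot until it lies flat on the left-hand rest with its green face up. Only touch and push the paddle or its tail, gently, with the fingertips or the outside of the fingers; do not pinch or lift anything. Leave the marker's stand where it is, leave the empty tray's marker on red, and disturb nothing else on the table.

Things in the scene. Friction and masses are not known exactly. Their poses are not given: they have to be found in the camera images.
- marker_full: Stand of the batch marker in front of the bundles' tray (the one to turn): heavy grey cast stand, 0.95 kg, loose on the table. Origin: centre of its underside. x points to the tray behind it, parallel to the pivot pin; y along its length to the left; z up. Base plate 80 (x) x 230 (y) x 14 mm, two upright cheeks at its middle carry the pivot, a rest pillar stands near either end
- marker_full_pivot (a point): middle of its pivot pin, 75 mm above the table, pin along the stand's x. Cheeks on both sides: 21 to 29 mm from here along x, 20 mm wide in y, tops 10 mm above the pin
- marker_full_rest (a point): top of its left-hand rest pillar, where the paddle must end: rubber cap 14 mm across, 72 mm above the table, 85 mm to +y of the pivot (a hard stop). The like right-hand pillar, where the paddle starts, is 85 mm to -y
- flag_full (a joint): angle of its paddle about the pivot, rad: 0 = level towards the stand's -y (right), red face with white bar up; pi/2 = upright; pi = level towards +y (left), green face with white disc up. Stops at 0 and pi; starts between 0 and 0.2. Stiff hinge: the paddle stays at any angle where it is left, against gravity; 0.03 to 0.1 N m turns it, about 1 N at the outer edge
- flag_full_tip (a point): middle of the paddle's outer edge, 107 mm from the pivot. The paddle's plate is 60 mm wide (along the pivot), 5 mm thick and reaches from 29 to 107 mm from the pivot
- flag_full_tail (a point): black bar (10 mm thick, 30 mm along x) at the end of the paddle's steel tail (26 mm wide, 6 mm thick). Rigid with the paddle, opposite to it, bent 20 deg: at joint 0 it is 55 mm to +y of the pivot and 20 mm above it. Pressing the tail down raises the paddle, to some 60 to 75 deg before a finger nears the base; then the paddle's underside can be pushed over
- marker_empty: Stand of the like marker in front of the empty tray, which stays on red: the same shape, size and axes as marker_full
- flag_empty (a joint): hinge angle of the empty tray's marker paddle, same meaning; starts between 0 (red up) and 0.2 and stays
- flag_empty_tip (a point): middle of the outer edge of the empty tray marker's paddle
- tray_full: open wooden tray, 100 (x) x 150 (y) x 50 mm high, walls 6 mm, cork floor, holding two tied cheroot bundles; origin at the centre of its underside; about 130 mm behind marker_full
- tray_empty: the same open wooden tray, empty, about 130 mm behind marker_empty
- bundle_a: tied bundle of green-brown cheroots, 35x107x21 mm, in the full tray, near half; origin at its underside
- bundle_b: tied bundle of cheroots, 40x104x21 mm, in the full tray, far half; origin at its underside
- glue_pot: white round pot, 65 mm across, 44 mm high, far left; origin at its underside; bystander
- thread_spool: red thread spool, 40 mm across, 48 mm high, far left; origin at its underside; bystander
- stapler: small silver, black and blue stapler, 18x104x36 mm, far right; origin at its underside; bystander
- rubber_stamp: wooden hand stamp, 36x47x52 mm, far right; origin at its underside; bystander

How it is judged:
At the end, for the whole second after the job is handed in: The full tray's paddle lies flat on its left-hand rest, green up (hinge angle above 3.0 rad) and still; the other marker still shows red (below 0.35 rad); the turned marker's stand is upright, within 30 mm of where it stood (value of joint flag_full above 3 rad and value of joint flag_empty below 0.35 rad and distance of marker_full from where it was at the start of the episode below 0.03 m and angle between marker_full's own z axis and vertical below 0.05 rad and linear speed of marker_full below 0.02 m/s and velocity of joint flag_full between -0.1 and 0.1 rad/s); the robot touches nothing.
It fails at once if the marker's stand is lifted, tipped or shifted more than 30 mm (distance of marker_full from where it was at the start of the episode above 0.03 m or height (world z) of marker_full above 0.01 m or angle between marker_full's own z axis and vertical above 0.15 rad).
It fails at once if the marker is pinched or pressed hard (fingers on it with more than 45 N) (contact force between the fingers and marker_full above 45 N).
It fails at once if the empty tray's marker is turned or shifted (value of joint flag_empty above 0.5 rad or distance of marker_empty from where it was at the start of the episode above 0.03 m).
It fails at once if a tray or a bundle is shifted or lifted more than 30 mm or knocked over (distance of any of tray_full, tray_empty, bundle_a, bundle_b from where it was at the start of the episode above 0.03 m or angle between any of tray_full, tray_empty, bundle_a, bundle_b's own z axis and vertical above 0.5 rad).
It fails at once if the glue pot, spool, stapler or stamp is shifted or lifted more than 30 mm or knocked over (distance of any of glue_pot, thread_spool, stapler, rubber_stamp from where it was at the start of the episode above 0.03 m or angle between any of glue_pot, thread_spool, stapler, rubber_stamp's own z axis and vertical above 0.5 rad).
It also fails if it takes over 48 s, if anything falls off the work surface, if the arm or the gripper's body presses on something with over 40 N, if the wrist force passes 120 N, or if a joint passes its speed limit or range.

## Working session

There is one attempt and no reset: what is moved stays moved. The work goes in short steps, Python scripts to look and compute and a tool call to move; the robot and the scene stay as the last step left them, time stands still between calls to the robot, and variables do not carry over. Pictures are saved under pics/ and viewed, and the job is handed in when it is done.

Besides the shell and the picture viewer there is one more tool, called after "Call:" by a JSON object that holds its "op" and its "data". step_arm: Moves the arm, as the interface text tells. Shift numbers are shares of 400 mm and turn numbers shares of 180 degrees, none past 1 either way. Its arguments: {"type":"object","properties":{"increments":{"type":"array"},"newtons":{"type":"number"}},"required":["increments"]}

```bash
mkdir -p pics; ls; cat > h.py <<'E'
import numpy as np,cv2
from plant import telemetry, grab_frame, get_calibration, job
def pix2w(cal,u,v,d):
    x=(u-cal['cx'])/cal['fx'];y=(v-cal['cy'])/cal['fy']
    rd=np.hypot(x,y);r=rd
    for _ in range(20): r=rd/(1+cal['k1']*r*r)
    s=r/rd if rd>0 else 1
    x*=s;y*=s
    return np.array(cal['position'])+np.array(cal['rotation'])@np.array([x*d,-y*d,-d])
E
python3 - <<'E'
from h import *
for n in ['side','top']:
    im,d=grab_frame(n); cv2.imwrite(f'pics/{n}0.png',im[:,:,::-1]); np.save(f'{n}0.npy',d)
    c=get_calibration(n); print(n,{k:(np.round(v,3).tolist()) for k,v in c.items() if not isinstance(v,str)})
print(telemetry.get_state())
E
```

```text
pics
side {'fx': 477.798, 'fy': 477.798, 'cx': 285.934, 'cy': 204.557, 'k1': -0.161, 'position': [-0.585, -0.726, 1.186], 'rotation': [0.888, -0.021, -0.985]}
top {'fx': 434.965, 'fy': 434.965, 'cx': 286.033, 'cy': 202.993, 'k1': -0.013, 'position': [0.314, 0.016, 1.416], 'rotation': [0.197, -0.006, -1.559]}
{'time_s': 0.1, 'joints': array([-1.20120547,  0.68991259, -0.19453768,  1.56621533,  0.1572942 ,
        0.90250253, -0.21508905]), 'joint_velocities': array([-0.00116308, -0.00304191,  0.00130075, -0.00259167, -0.00015606,
        0.00098864, -0.00042837]), 'joint_torque': array([-2.88948999e-03, -5.28504610e+01, -1.27152856e+00, -1.53839672e+01,
       -5.25808800e-02,  2.00924696e-03,  4.31330875e-05]), 'ee_pos': array([0.20580109, 0.58958207, 0.25498945]), 'tool_rot': array([3.14148998e+00, 1.64343421e-03, 1.23509959e+00]), 'wrist_force': array([-0.09545201,  0.5675725 , -0.06434298]), 'ft_torque': array([ 0.01621302,  0.01562389, -0.01642212]), 'width': 1.0048212230614861}
```

```bash
sed -i "s/np.array(cal\['rotation'\])@/Rotation.from_euler('xyz',cal['rotation']).as_matrix()@/; 1a from scipy.spatial.transform import Rotation" h.py; python3 - <<'E'
from h import *
for n in ['side','top']:
    c=get_calibration(n); d=np.load(n+'0.npy'); print(n,pix2w(c,280,210,d[210,280]))
E
```

```text
side [ 0.60455419  0.06113864 -0.00081222]
top [0.57124403 0.0301916  0.00648427]
```

View pics/top0.png

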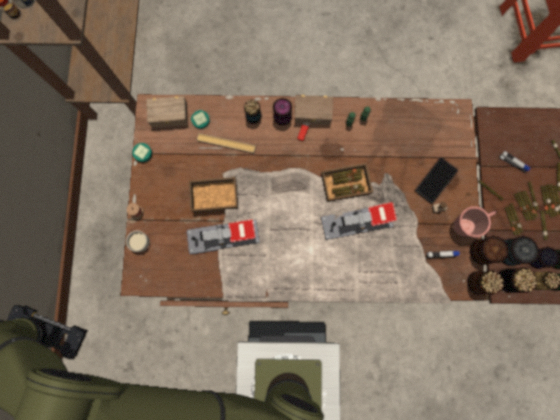

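View pics/side0.png

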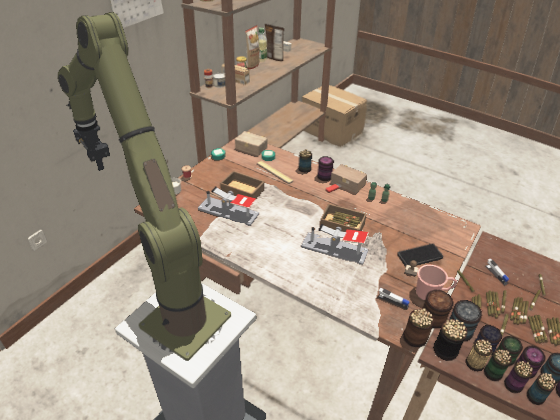

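```bash
python3 - <<'E'
import cv2
im=cv2.imread('pics/top0.png'); cv2.imwrite('pics/top0c.png',cv2.resize(im[160:250,305:405],None,fx=6,fy=6,interpolation=cv2.INTER_CUBIC))
im=cv2.imread('pics/side0.png'); cv2.imwrite('pics/side0c.png',cv2.resize(im[200:275,290:390],None,fx=6,fy=6,interpolation=cv2.INTER_CUBIC))
E
```

```text
(no output)
```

View pics/top0c.png

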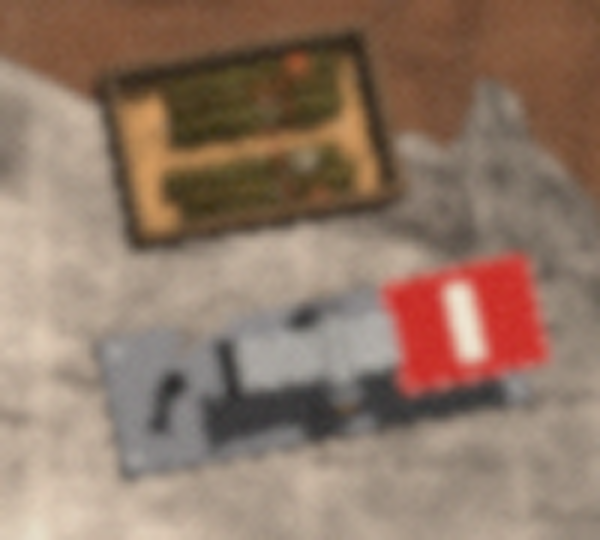

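View pics/side0c.png

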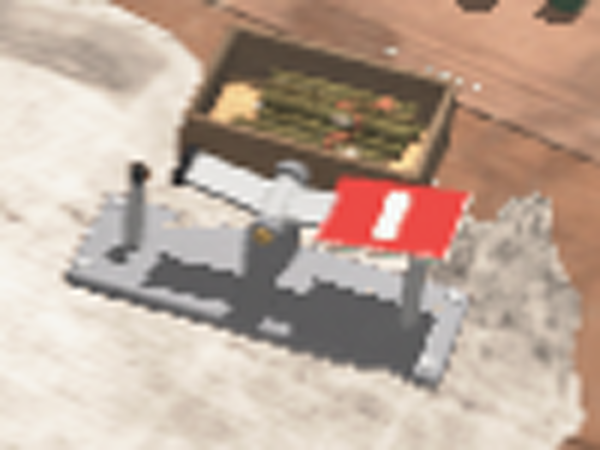

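```bash
cat >> h.py <<'E'
def onplane(cal,u,v,z):
    a=pix2w(cal,u,v,1.0);p=np.array(cal['position']);t=(z-p[2])/(a-p)[2];return p+t*(a-p)
def cloud(cal,d):
    H,W=d.shape;P=np.zeros((H,W,3))
    u,v=np.meshgrid(np.arange(W),np.arange(H))
    K=np.array([[cal['fx'],0,cal['cx']],[0,cal['fy'],cal['cy']],[0,0,1.]])
    x=(u-cal['cx'])/cal['fx'];y=(v-cal['cy'])/cal['fy'];rd=np.hypot(x,y);r=rd.copy()
    for _ in range(20): r=rd/(1+cal['k1']*r*r)
    s=np.where(rd>0,r/np.maximum(rd,1e-9),1);x=x*s;y=y*s
    Q=np.stack([x*d,-y*d,-d],-1)
    return np.array(cal['position'])+Q@Rotation.from_euler('xyz',cal['rotation']).as_matrix().T
E
python3 - <<'E'
from h import *
for n in ['top','side']:
    c=get_calibration(n); d=np.load(n+'0.npy'); P=cloud(c,d); im=cv2.imread(f'pics/{n}0.png').astype(int)
    red=(im[:,:,2]>150)&(im[:,:,1]<80)
    k,lab,st,ce=cv2.connectedComponentsWithStats(red.astype(np.uint8))
    for i in range(1,k):
        if st[i,4]>40:
            m=cv2.erode((lab==i).astype(np.uint8),np.ones((3,3)))>0
            q=P[m]; 
            if len(q)<10: continue
            print(n,ce[i],st[i,4],q.mean(0).round(4))
            A=np.c_[q[:,:2]-q[:,:2].mean(0),np.ones(len(q))]; print('  plane',np.linalg.lstsq(A,q[:,2],rcond=None)[0].round(3))
            if n=='top':
              r=cv2.minAreaRect(np.argwhere(cv2.morphologyEx((lab==i).astype(np.uint8),cv2.MORPH_CLOSE,np.ones((9,9))))[:,::-1].astype(np.float32)); print(cv2.boxPoints(r).round(1).tolist())
c=get_calibration('top')
def cr(x,y): return 305+(x+.5)/6-.5,160+(y+.5)/6-.5
for n,p,z in [('baseNL',(100,343),.014),('baseFL... near',(130,475),.014),('rest cap',(178,382),.072),('pin near end',(347,408),.075),('red NL',(385,288),.085),('redBL',(407,392),.085),('redTR',(530,255),.09),('redBR',(550,357),.09),('pin',(340,350),.075),('tail bar',(230,370),.09),('tray',(100,75),.05),('tray',(370,35),.05),('tray',(405,195),.05),('tray',(138,243),.05)]:
    print(n,onplane(c,*cr(*p),z).round(4))
E
```

```text
top [302.3258427  132.28089888] 89 [ 0.8398 -0.0418  0.013 ]
  plane [0.095 0.115 0.013]
[[297.1000061035156, 137.6999969482422], [301.5, 124.5], [307.5, 126.5], [303.1000061035156, 139.6999969482422]]
top [389.02702703 211.93243243] 148 [ 0.5538 -0.3086  0.0952]
  plane [ 0.048 -0.144  0.095]
[[381.8999938964844, 204.3000030517578], [392.0, 202.5], [395.1000061035156, 220.39999389648438], [385.0, 222.1999969482422]]
top [375.41044776 215.6119403 ] 134 [ 0.5437 -0.2663  0.0874]
  plane [ 0.016 -0.085  0.087]
[[368.70001220703125, 207.6999969482422], [378.70001220703125, 205.6999969482422], [382.20001220703125, 223.0], [372.20001220703125, 225.0]]
top [241.87412587 230.72027972] 286 [0.4904 0.1437 0.0976]
  plane [-4.277 -1.432  0.098]
[[227.8000030517578, 223.5], [251.39999389648438, 220.10000610351562], [254.0, 237.6999969482422], [230.3000030517578, 241.10000610351562]]
side [243.39230769 199.84615385] 130 [0.4935 0.1496 0.0809]
  plane [-0.065 -0.034  0.081]
side [349.27631579 234.07894737] 76 [ 0.5463 -0.2631  0.0863]
  plane [ 0.041 -0.262  0.086]
side [361.18987342 235.98734177] 79 [ 0.5548 -0.3042  0.0939]
  plane [ 0.006 -0.2    0.094]
baseNL [ 0.5491 -0.105   0.014 ]
baseFL... near [ 0.4772 -0.1209  0.014 ]
rest cap [ 0.5193 -0.1406  0.072 ]
pin near end [ 0.5063 -0.2279  0.075 ]
red NL [ 0.568  -0.2473  0.085 ]
redBL [ 0.5136 -0.2572  0.085 ]
redTR [ 0.5855 -0.3222  0.09  ]
redBR [ 0.5319 -0.3306  0.09  ]
pin [ 0.5368 -0.2249  0.075 ]
tail bar [ 0.5231 -0.1653  0.09  ]
tray [ 0.6903 -0.1025  0.05  ]
tray [ 0.7147 -0.2496  0.05  ]
tray [ 0.6257 -0.2663  0.05  ]
tray [ 0.5976 -0.1225  0.05  ]
```

```bash
cat >> h.py <<'E'
PIV=np.array([.536,-.224,.075]);YAW=.2
def S(x,y,z): # stand coords (pivot-centred in x,y; z world) -> world
    c,s=np.cos(YAW),np.sin(YAW);return np.array([PIV[0]+c*x-s*y,PIV[1]+s*x+c*y,z])
def inc(p1,rot1,p0,rot0):
    R0=Rotation.from_euler('xyz',rot0);R1=Rotation.from_euler('xyz',rot1)
    return np.r_[R0.inv().apply(np.array(p1)-p0)/.4,(R0.inv()*R1).as_rotvec()/np.pi].round(4)
E
python3 - <<'E'
from h import *
s=telemetry.get_state();p,r=s['ee_pos'],s['tool_rot']
print(inc([.47,.25,.27],[np.pi,0,.7],p,r)); print(inc([.53,-.12,.2],[np.pi,0,.2],p,r))
E
```

```text
[-5.840e-01  9.033e-01 -3.650e-02  2.000e-04  5.000e-04  1.703e-01]
[-1.4077e+00  1.3496e+00  1.3990e-01  3.0000e-04  5.0000e-04  3.2950e-01]
```

Call:
{"op": "step_arm", "data": {"increments": [[-0.584,0.903,-0.036,0,0,0.17,-1],[-0.584,0.903,-0.036,0,0,0.17,-1],[-0.584,0.903,-0.036,0,0,0.17,-1],[-0.584,0.903,-0.036,0,0,0.17,-1],[-0.584,0.903,-0.036,0,0,0.17,-1],[-0.584,0.903,-0.036,0,0,0.17,-1],[-0.584,0.903,-0.036,0,0,0.17,-1],[-0.584,0.903,-0.036,0,0,0.17,-1],[-0.584,0.903,-0.036,0,0,0.17,-1]]}}

```text
time_s: 1.23
ee_pos: [0.4693, 0.2512, 0.2699]
tool_rot: [-3.14, 0.0, 0.701]
wrist_force: [-0.2, 1.2, 0.5]
width: 0.011
```

```bash
python3 - <<'E'
from h import *
s=telemetry.get_state();p,r=s['ee_pos'],s['tool_rot']
print(inc(S(0,50,0)*0+S(0,.055,.16),[np.pi,0,.2],p,r),S(0,.055,.16))
E
```

```text
[-5.729e-01  8.948e-01  2.739e-01 -3.000e-04  2.000e-04  1.596e-01] [ 0.52507319 -0.17009634  0.16      ]
```

Call:
{"op": "step_arm", "data": {"increments": [[-0.573,0.895,0.0,0,0,0.16,-1],[-0.573,0.895,0.0,0,0,0.16,-1],[-0.573,0.895,0.0,0,0,0.16,-1],[-0.573,0.895,0.0,0,0,0.16,-1],[-0.573,0.895,0.0,0,0,0.16,-1],[-0.573,0.895,0.0,0,0,0.16,-1],[-0.573,0.895,0.0,0,0,0.16,-1],[-0.573,0.895,0.2,0,0,0.16,-1],[-0.573,0.895,0.2,0,0,0.16,-1],[-0.573,0.895,0.2,0,0,0.16,-1]]}}

```text
time_s: 2.48
ee_pos: [0.5253, -0.1682, 0.1886]
tool_rot: [-3.139, 0.003, 0.202]
wrist_force: [-0.4, 0.1, 0.3]
width: 0.006
```

```bash
python3 - <<'E'
from h import *
im,d=grab_frame('side'); np.save('side1.npy',d)
cv2.imwrite('pics/side1.png',cv2.resize(im[150:300,240:440,::-1],None,fx=4,fy=4,interpolation=cv2.INTER_CUBIC))
im,d=grab_frame('top'); 
cv2.imwrite('pics/top1.png',cv2.resize(im[150:275,280:430,::-1],None,fx=4,fy=4,interpolation=cv2.INTER_CUBIC))
E
```

```text
(no output)
```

View pics/side1.png

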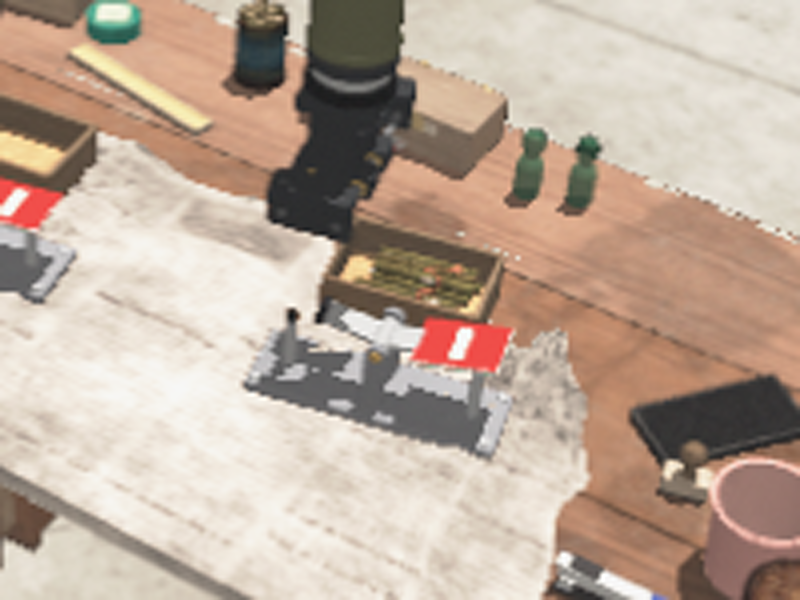

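View pics/top1.png

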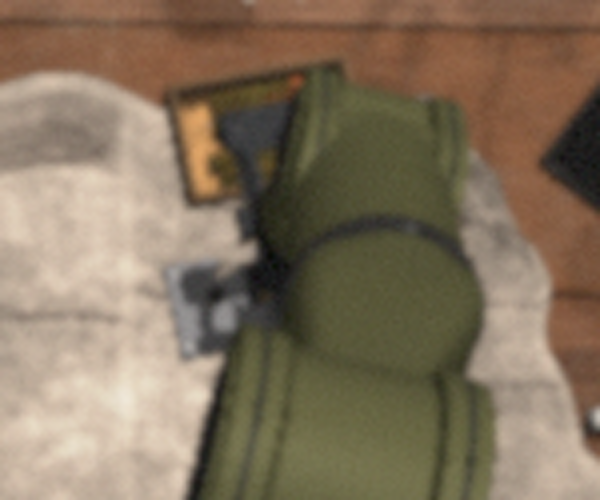

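```bash
cat >> h.py <<'E'
def proj(cal,p):
    q=Rotation.from_euler('xyz',cal['rotation']).inv().apply(np.array(p)-cal['position']);x,y=q[0]/-q[2],-q[1]/-q[2]
    f=1+cal['k1']*(x*x+y*y);return np.array([cal['cx']+cal['fx']*x*f,cal['cy']+cal['fy']*y*f])
E
python3 - <<'E'
from h import *
c=get_calibration('side')
s=telemetry.get_state();R=Rotation.from_euler('xyz',s['tool_rot'])
for o in [(0,0,.017),(0,0,0),(0,0,-.047),(.093,0,-.047),(-.093,0,-.047),(0,.093,-.047),(0,-.093,-.047),(0,0,-.15)]:
    q=proj(c,s['ee_pos']+R.apply(o)); print(o,(q-[240,150])*4)
print(s['ee_pos'],S(0,.085,.072),(proj(c,S(0,.085,.072))-[240,150])*4,(proj(c,S(0,0,.075))-[240,150])*4)
im,d=grab_frame('side')
cv2.imwrite('pics/side2.png',cv2.resize(im[155:240,290:375,::-1],None,fx=8,fy=8,interpolation=cv2.INTER_CUBIC)[:600])
E
```

```text
(0, 0, 0.017) [338.56957453 229.58252264]
(0, 0, 0) [340.04642614 213.80586813]
(0, 0, -0.047) [344.21586359 169.06469102]
(0.093, 0, -0.047) [378.43187233 107.92116648]
(-0.093, 0, -0.047) [306.77228971 235.85754718]
(0, 0.093, -0.047) [453.80278099 197.54466262]
(0, -0.093, -0.047) [237.7415863  141.49282535]
(0, 0, -0.15) [353.81005094  64.95436261]
[ 0.52665633 -0.16932439  0.19066932] [ 0.51911311 -0.14069434  0.072     ] [297.44849399 311.95682355] [390.4663578  335.50151618]
```

View pics/side2.png

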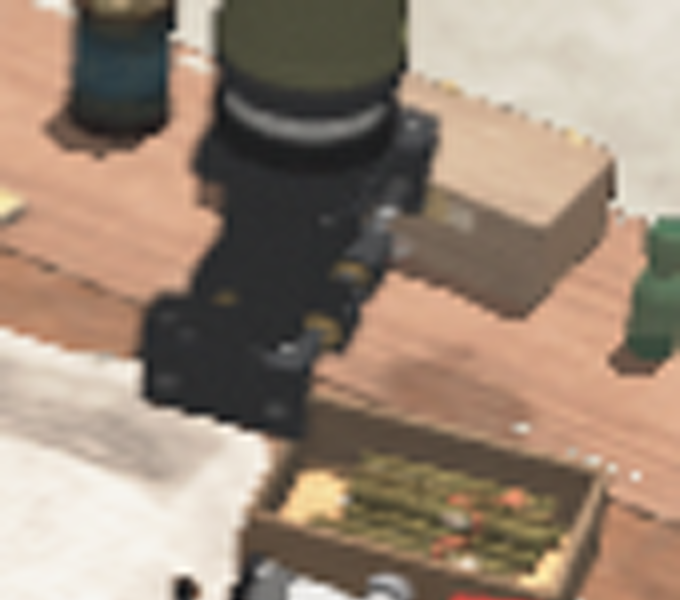

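```bash
python3 - <<'E'
from h import *
s=telemetry.get_state();p,r=s['ee_pos'],s['tool_rot']
print(p,r,s['wrist_force'])
for z in (.115,.047):print(inc(S(0,.045,z),[np.pi,0,.2],p,r))
E
```

```text
[ 0.52683007 -0.16976921  0.19112076] [ 3.14122178e+00 -2.03052358e-03  2.00370958e-01] [ 0.84969276 -0.4690356   0.00223579]
[-4.900e-03  2.490e-02  1.903e-01  1.000e-04 -6.000e-04  1.000e-04]
[-5.200e-03  2.480e-02  3.603e-01  1.000e-04 -6.000e-04  1.000e-04]
```

Call:
{"op": "step_arm", "data": {"increments": [[-0.005,0.025,0.1,0,0,0,-1],[-0.005,0.025,0.19,0,0,0,-1],[-0.005,0.025,0.2,0,0,0,-1],[-0.005,0.025,0.212,0,0,0,-1],[-0.005,0.025,0.224,0,0,0,-1],[-0.005,0.025,0.236,0,0,0,-1],[-0.005,0.025,0.248,0,0,0,-1],[-0.005,0.025,0.26,0,0,0,-1]]}}

```text
time_s: 3.62
ee_pos: [0.5266, -0.1812, 0.0862]
tool_rot: [3.141, -0.002, 0.199]
wrist_force: [0.4, 0.3, 3.0]
width: 0.009
```

```bash
cat > look.py <<'E'
import sys
from h import *
im,d=grab_frame('side'); P=cloud(get_calibration('side'),d);np.save('P.npy',P);
cv2.imwrite(f'pics/{sys.argv[1]}.png',cv2.resize(im[190:280,290:390,::-1],None,fx=6,fy=6,interpolation=cv2.INTER_CUBIC))
s=telemetry.get_state();print(s['time_s'],s['ee_pos'].round(4),s['tool_rot'].round(3),s['wrist_force'].round(1))
hsv=im.astype(int)
for n,m in (('red',(hsv[:,:,0]>130)&(hsv[:,:,1]<80)),('grn',(hsv[:,:,1]>hsv[:,:,0]+40)&(hsv[:,:,1]>hsv[:,:,2]+20))):
    w=P[m]; c,sn=np.cos(YAW),np.sin(YAW); e=w-PIV
    q=np.c_[c*e[:,0]+sn*e[:,1],-sn*e[:,0]+c*e[:,1],e[:,2]]
    q=q[(np.abs(q[:,0])<.05)&(np.abs(q[:,1])<.13)&(q[:,2]>-.02)&(q[:,2]<.13)]
    if len(q)>10: 
        m=np.median(q,0);print(n,len(q),'stand-frame median rel pivot',m.round(3),'angle deg',np.degrees(np.arctan2(m[2],-m[1])).round(1))
E
python3 look.py a1
```

```text
3.675 [ 0.5262 -0.1813  0.0856] [ 3.141e+00 -1.000e-03  1.980e-01] [0.6 0.  2.6]
red 119 stand-frame median rel pivot [-0.001 -0.05   0.045] angle deg 41.9
```

View pics/a1.png

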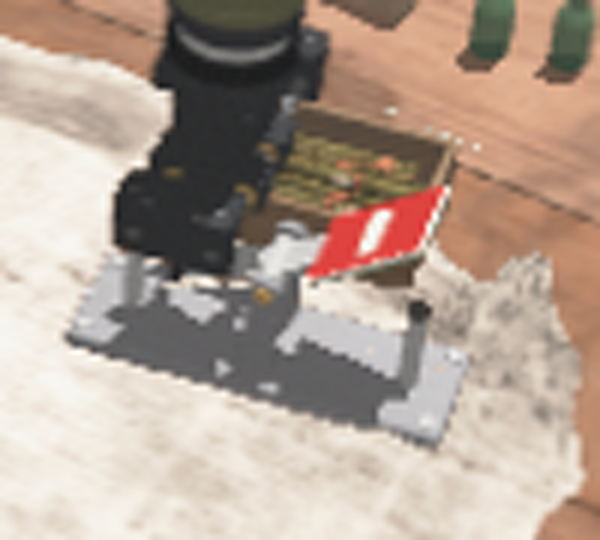

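Call:
{"op": "step_arm", "data": {"increments": [[0,0,0.012,0,0,0,-1],[0,0,0.024,0,0,0,-1],[0,0,0.036,0,0,0,-1],[0,0,0.048,0,0,0,-1],[0,0,0.06,0,0,0,-1],[0,0,0.072,0,0,0,-1],[0,0,0.084,0,0,0,-1],[0,0,0.096,0,0,0,-1],[0,0,0.096,0,0,0,-1]]}}

```text
time_s: 4.8
ee_pos: [0.5256, -0.1811, 0.0473]
tool_rot: [-3.141, 0.0, 0.198]
wrist_force: [0.4, -0.2, 0.5]
width: 0.0
```

```bash
python3 look.py a2
```

```text
4.85 [ 0.5256 -0.1811  0.0475] [-3.141  0.     0.198] [ 0.2 -0.  -0.4]
```

View pics/a2.png

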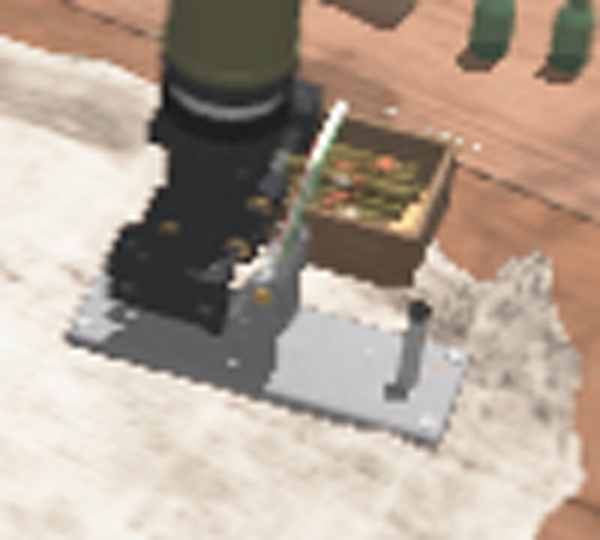

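Call:
{"op": "step_arm", "data": {"increments": [[0,-0.02,-0.1,0,0,0,-1],[0,-0.02,-0.25,0,0,0,-1],[0,-0.02,-0.4,0,0,0,-1],[0,0,-0.51,0,0,0,-1],[0,0,-0.52,0,0,0,-1],[0,0.15,-0.52,0,0,0,-1],[0,0.3,-0.52,0,0,0,-1],[0,0.322,-0.52,0,0,0,-1],[0,0.322,-0.52,0,0,0,-1],[0,0.322,-0.4,0,0,0,-1],[0,0.322,-0.261,0,0,0,-1],[0,0.322,-0.261,0,0,0,-1],[0,0.322,-0.261,0,0,0,-1]]}}

```text
time_s: 6.48
ee_pos: [0.5522, -0.3064, 0.1536]
tool_rot: [3.141, -0.002, 0.2]
wrist_force: [0.8, 0.5, 0.7]
width: 0.0
```

```bash
python3 look.py a3; python3 - <<'E'
from h import *
s=telemetry.get_state();p,r=s['ee_pos'],s['tool_rot']
for y,z in [(-40,138),(-2.5,145),(25,151),(52.7,142),(72,119.5),(81.5,99.4),(84,88),(85,78.5)]:
    print(y,z,inc(S(0,(y-9)/1e3,(z+17)/1e3),[np.pi,0,.2],p,r))
E
```

```text
6.525 [ 0.5527 -0.3071  0.1544] [ 3.14e+00 -3.00e-03  1.99e-01] [ 0.3  0.6 -0.3]
-40 138 [ 0.0004 -0.0893 -0.0016  0.0006 -0.001  -0.0002]
-2.5 145 [ 0.0003 -0.183  -0.0193  0.0006 -0.001  -0.0002]
25 151 [ 4.000e-04 -2.517e-01 -3.440e-02  6.000e-04 -1.000e-03 -2.000e-04]
52.7 142 [ 2.00e-04 -3.21e-01 -1.20e-02  6.00e-04 -1.00e-03 -2.00e-04]
72 119.5 [ 0.000e+00 -3.694e-01  4.410e-02  6.000e-04 -1.000e-03 -2.000e-04]
81.5 99.4 [-1.000e-04 -3.932e-01  9.440e-02  6.000e-04 -1.000e-03 -2.000e-04]
84 88 [-2.000e-04 -3.995e-01  1.228e-01  6.000e-04 -1.000e-03 -2.000e-04]
85 78.5 [-3.000e-04 -4.020e-01  1.466e-01  6.000e-04 -1.000e-03 -2.000e-04]
```

View pics/a3.png

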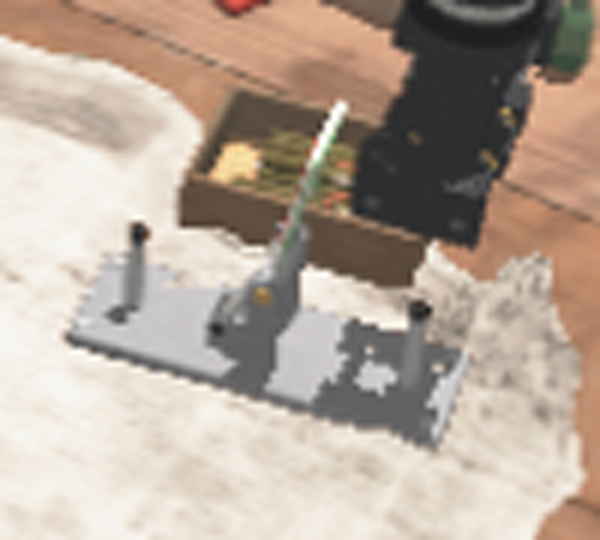

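Call:
{"op": "step_arm", "data": {"increments": [[0,-0.06,0,0,0,0,-1],[0,-0.09,-0.002,0,0,0,-1],[0,-0.11,-0.005,0,0,0,-1],[0,-0.13,-0.01,0,0,0,-1],[0,-0.15,-0.014,0,0,0,-1],[0,-0.17,-0.018,0,0,0,-1],[0,-0.19,-0.021,0,0,0,-1],[0,-0.21,-0.026,0,0,0,-1],[0,-0.23,-0.03,0,0,0,-1],[0,-0.252,-0.034,0,0,0,-1],[0,-0.252,-0.034,0,0,0,-1]]}}

```text
time_s: 7.9
ee_pos: [0.5312, -0.2073, 0.1658]
tool_rot: [-3.141, 0.0, 0.2]
wrist_force: [1.1, -0.3, 0.6]
width: 0.004
```

```bash
python3 look.py a4; python3 - <<'E'
from h import *
s=telemetry.get_state();p,r=s['ee_pos'],s['tool_rot']
for y,z in [(25,151),(52.7,142),(72,119.5),(81.5,99.4),(84,88),(85,78.5)]:
    print(y,z,inc(S(0,(y-9)/1e3,(z+17)/1e3),[np.pi,0,.2],p,r)[:3])
E
```

```text
7.95 [ 0.5313 -0.2078  0.1658] [-3.141 -0.     0.199] [0.4 0.5 0.9]
grn 30 stand-frame median rel pivot [-0.009  0.019  0.042] angle deg 114.3
25 151 [ 0.0036  0.0019 -0.0055]
52.7 142 [ 0.0035 -0.0673  0.017 ]
72 119.5 [ 0.0035 -0.1155  0.0733]
81.5 99.4 [ 0.0035 -0.1392  0.1235]
84 88 [ 0.0035 -0.1455  0.152 ]
85 78.5 [ 0.0035 -0.148   0.1758]
```

View pics/a4.png

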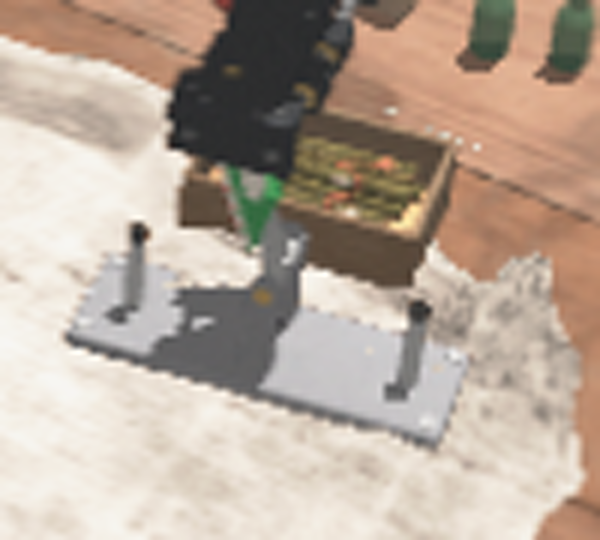

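Past upright (~114°). Continue over and down.

Call:
{"op": "step_arm", "data": {"increments": [[0,-0.017,0.001,0,0,0,-1],[0,-0.034,0.007,0,0,0,-1],[0,-0.051,0.012,0,0,0,-1],[0,-0.067,0.018,0,0,0,-1],[0,-0.08,0.031,0,0,0,-1],[0,-0.093,0.045,0,0,0,-1],[0,-0.105,0.059,0,0,0,-1],[0,-0.115,0.073,0,0,0,-1],[0,-0.123,0.09,0,0,0,-1],[0,-0.131,0.107,0,0,0,-1],[0,-0.139,0.123,0,0,0,-1],[0,-0.143,0.138,0,0,0,-1],[0,-0.145,0.152,0,0,0,-1],[0,-0.147,0.162,0,0,0,-1],[0,-0.148,0.17,0,0,0,-1],[0,-0.148,0.17,0,0,0,-1]]}}

```text
time_s: 9.95
ee_pos: [0.5194, -0.1504, 0.0975]
tool_rot: [-3.141, 0.0, 0.198]
wrist_force: [0.7, 0.2, 0.4]
width: 0.007
```

```bash
python3 look.py a5
```

```text
10.0 [ 0.5194 -0.1504  0.0976] [-3.141  0.     0.198] [-0.6 -0.1  0. ]
grn 103 stand-frame median rel pivot [-0.012  0.052  0.004] angle deg 175.6
```

View pics/a5.png

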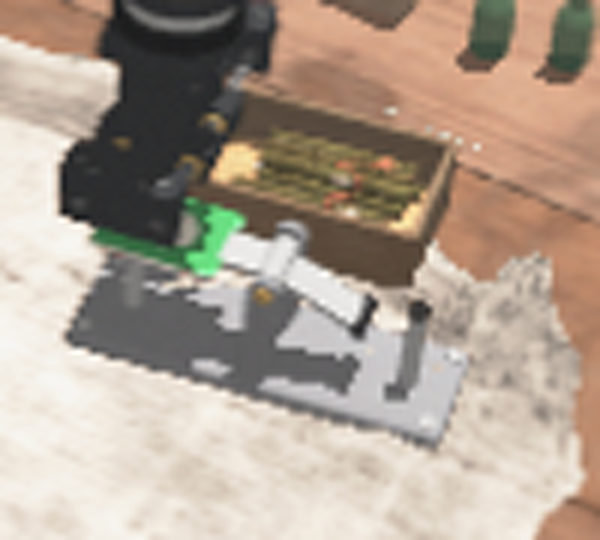

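Nearly flat; press down slowly a few mm and watch the force.

Call:
{"op": "step_arm", "data": {"increments": [[0,0,0.004,0,0,0,-1],[0,0,0.008,0,0,0,-1],[0,0,0.01,0,0,0,-1],[0,0,0.01,0,0,0,-1]]}}

```text
time_s: 10.5
ee_pos: [0.5196, -0.1503, 0.0943]
tool_rot: [-3.141, -0.0, 0.198]
wrist_force: [-0.5, 0.3, 7.7]
width: 0.004
```

Call:
{"op": "step_arm", "data": {"increments": [[0,0,-0.01,0,0,0,-1],[0,0,-0.06,0,0,0,-1],[0,0,-0.2,0,0,0,-1],[0,0,-0.35,0,0,0,-1],[0,0,-0.5,0,0,0,-1],[0,-0.3,-0.5,0,0,0,-1],[0,-0.5,-0.5,0,0,0,-1],[0,-0.5,-0.5,0,0,0,-1],[0,-0.5,-0.5,0,0,0,-1]]}}

```text
time_s: 11.62
ee_pos: [0.479, 0.0505, 0.2938]
tool_rot: [-3.139, 0.0, 0.206]
wrist_force: [-0.2, -0.1, 0.4]
width: 0.005
```

```bash
python3 look.py a6; python3 - <<'E'
from h import *
im,d=grab_frame('side');cv2.imwrite('pics/side_end.png',im[:,:,::-1])
P=cloud(get_calibration('side'),d); m=(im[:,:,1]>im[:,:,0].astype(int)+40)&(im[:,:,1]>im[:,:,2].astype(int)+20)
w=P[m]-PIV;c,s=np.cos(YAW),np.sin(YAW);q=np.c_[c*w[:,0]+s*w[:,1],-s*w[:,0]+c*w[:,1],w[:,2]]
q=q[(abs(q[:,0])<.05)&(abs(q[:,1])<.13)&(abs(q[:,2])<.05)]
A=np.c_[q[:,:2],np.ones(len(q))];print(len(q),np.linalg.lstsq(A,q[:,2],rcond=None)[0],q.min(0),q.max(0))
E
```

```text
11.675 [0.4792 0.0497 0.2937] [-3.14   0.     0.205] [0.2 0.7 0.2]
grn 176 stand-frame median rel pivot [-0.004  0.072  0.003] angle deg 177.9
176 [-0.04212867 -0.00409075  0.00293018] [-0.0345687   0.03617124 -0.00553406] [0.03167729 0.11162686 0.01038914]
```

View pics/a6.png

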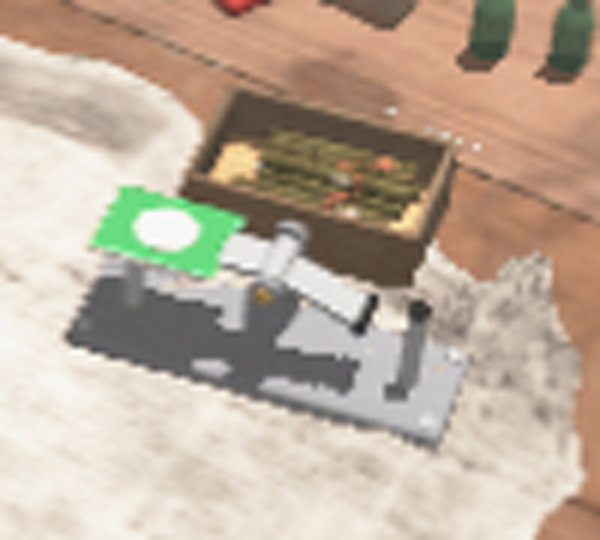

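View pics/side_end.png

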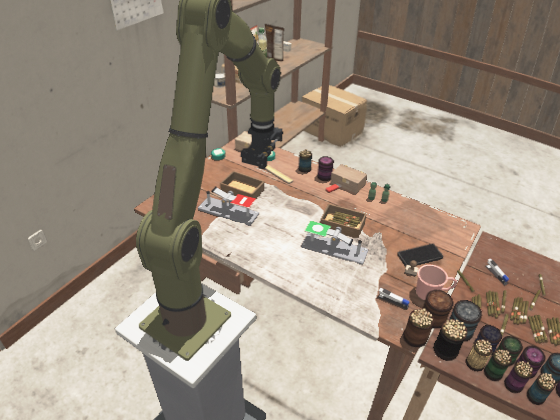

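The paddle lies flat with its green face and white disc up (slope along it about 0.004). The stand hasn't moved in the picture, and the other marker still shows red. Handing in.

```bash
python3 -c "
from plant import job;print(job.hand_in())"
```

```text
the job is handed in; nothing more can be done
None
```

The batch marker in front of the bundles' tray is turned over: its paddle lies flat on the left-hand rest, green face up. I handed the job in at about 11.7 s; no verdict is reported.

**How:** I kept the gripper shut throughout. I pressed the tail down with the fingertips until the paddle stood at about 75°. Then I crossed over above it, pushed its green underside past upright, and followed it down to the rest. A final light press read about 8 N at the wrist, which showed it was on the stop, and I then moved the arm clear.

**Last checks:**
- **Paddle:** the depth fit to the green face puts the hinge near pi (slope along the paddle about 0.004; its middle gives 178°).
- **Stand:** it appears in the same place in the side pictures from before and after. I did not measure its position again.
- **Other marker and items:** the empty tray's marker still shows red, and I saw nothing else disturbed in the side view. I took no final top picture.
- **Robot:** the gripper was clear of everything, with the wrist force near zero.

No check failed. The only mismatch was a small sideways tilt (0.04) in the depth fit across the paddle's width, which I put down to depth noise.

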